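# Switch the staining bench on in order

### The job

Bring the staining bench into service at the grey switch console: with the closed fingers press the raised half of the green rocker (fume extractor) fully down, then that of the yellow rocker (slide dryer), then that of the red rocker (stirrer), so that all three stay switched on. Leave the black rocker off, and do not move or pick up the jar, bottle, pen or cap standing round the console.

Things in the scene. Friction and masses are not known exactly. Their poses are not given: they have to be found in the camera images.
- console: grey switch console fixed to the worktop, 130 (x) x 250 (y) x 55 mm high, darker grey face plate on top; origin: centre of its underside on the worktop, z up, its -x side is its front (roughly towards the robot), +x its rear. In its face sits one row of four rocker switches along its y, 54 mm apart, all on the console's centre line (x = 0); which colour is in which place varies. A coloured pilot lens 3 mm high lies 40 mm behind each rocker axis.
- green_rocker (a joint): tilt in rad of the green rocker, 42 mm long (console x) and 26 mm wide (console y), face a very shallow V; its axis runs along the console's y, 64 mm above the worktop. -0.2: off, rear half raised (rear edge about 13 mm above the axis); +0.2: on, rear half fully down (about 5 mm above the axis, still 10 mm above the bezel round it). It needs about 4 N at the marked point, has no spring and stays where it is left. Starts off.
- green_press (a point): white dot on the upper face of the rear half of the green rocker, where to press it: 13.5 mm behind its axis; moves and tilts with the rocker (about 75 mm above the worktop when off, 70 mm when on)
- yellow_rocker (a joint): tilt in rad of the yellow rocker, 42 mm long (console x) and 26 mm wide (console y), face a very shallow V; its axis runs along the console's y, 64 mm above the worktop. -0.2: off, rear half raised (rear edge about 13 mm above the axis); +0.2: on, rear half fully down (about 5 mm above the axis, still 10 mm above the bezel round it). It needs about 4 N at the marked point, has no spring and stays where it is left. Starts off.
- yellow_press (a point): white dot on the upper face of the rear half of the yellow rocker, where to press it: 13.5 mm behind its axis; moves and tilts with the rocker (about 75 mm above the worktop when off, 70 mm when on)
- red_rocker (a joint): tilt in rad of the red rocker, 42 mm long (console x) and 26 mm wide (console y), face a very shallow V; its axis runs along the console's y, 64 mm above the worktop. -0.2: off, rear half raised (rear edge about 13 mm above the axis); +0.2: on, rear half fully down (about 5 mm above the axis, still 10 mm above the bezel round it). It needs about 4 N at the marked point, has no spring and stays where it is left. Starts off.
- red_press (a point): white dot on the upper face of the rear half of the red rocker, where to press it: 13.5 mm behind its axis; moves and tilts with the rocker (about 75 mm above the worktop when off, 70 mm when on)
- black_rocker (a joint): tilt in rad of the black rocker, 42 mm long (console x) and 26 mm wide (console y), face a very shallow V; its axis runs along the console's y, 64 mm above the worktop. -0.2: off, rear half raised (rear edge about 13 mm above the axis); +0.2: on, rear half fully down (about 5 mm above the axis, still 10 mm above the bezel round it). It needs about 4 N at the marked point, has no spring and stays where it is left. Starts off.
- black_press (a point): white dot on the upper face of the rear half of the black rocker, where to press it: 13.5 mm behind its axis; moves and tilts with the rocker (about 75 mm above the worktop when off, 70 mm when on)
- specimen_jar: clear specimen jar with a whitish lid, 43 mm across, 48 mm high; loose bystander, origin at the centre of its underside
- stain_bottle: dark red dropper bottle with a red top, 34 mm across, 89 mm high; loose bystander, origin at the centre of its underside
- marker: blue and white marker pen lying down, 14x132x15 mm, long axis = its y; loose bystander, origin at the centre of its underside
- cap: blue open plastic cap, 35 mm across, 26 mm high; loose bystander, origin at the centre of its underside

How it is judged:
On the way, in this order (a step that is already met when the one before it is completed fails the run):
1. green rocker on, yellow and red still off (value of joint green_rocker above 0.12 rad and value of joint each of yellow_rocker, red_rocker below -0.1 rad), for 0.2 s.
2. yellow rocker on as well, red still off (value of joint each of green_rocker, yellow_rocker above 0.12 rad and value of joint red_rocker below -0.1 rad), for 0.2 s.
3. red rocker on as well (value of joint each of green_rocker, yellow_rocker, red_rocker above 0.12 rad), for 0.2 s.
At the end, for the whole second after the job is handed in: Green, yellow and red rockers are on (tilt above 0.12 of 0.2 rad), the black one is off (below -0.12 rad), and the jar, bottle, pen and cap rest within 20 mm of where they stood (all of step 3 and value of joint black_rocker below -0.12 rad and distance of each of specimen_jar, stain_bottle, marker, cap from where it was at the start of the episode below 0.02 m and linear speed of each of specimen_jar, stain_bottle, marker, cap below 0.02 m/s); the robot touches nothing.
It fails at once if yellow pressed before green is on (value of joint yellow_rocker above -0.05 rad and value of joint green_rocker below 0.1 rad).
It fails at once if red pressed before yellow is on (value of joint red_rocker above -0.05 rad and value of joint yellow_rocker below 0.1 rad).
It fails at once if black rocker pressed (value of joint black_rocker above -0.05 rad).
It fails at once if a bystander moved by more than 20 mm or lifted by more than 10 mm (distance of any of specimen_jar, stain_bottle, marker, cap from where it was at the start of the episode above 0.02 m or height (world z) of any of specimen_jar, stain_bottle, marker, cap above 0.01 m).
It fails at once if a bystander tipped over (angle between any of specimen_jar, stain_bottle, cap's own z axis and vertical above 0.4 rad).
It also fails if it takes over 48 s, if anything falls off the work surface, if the arm or the gripper's body presses on something with over 40 N, if the wrist force passes 120 N, or if a joint passes its speed limit or range.

### The arm

A 7-joint arm with a two-finger parallel gripper is mounted at the origin on a cart in front of the work surface, level with it; the furniture and walls round the work are solid. World frame = base frame: x ahead of the robot, y to its left, z up, the work surface at z = 0. Lengths are in m, angles in rad, forces in N, time in s.
With the tool pointing down it reaches from about 0.4 to 0.85 m from the base axis. Payload 10.4 kg.
Tool frame: the origin (TCP) lies midway between the tips of the shut fingers; the grasp point (between the pads) lies 19 mm behind it; z points along the fingers, y is the direction in which the jaws open and shut (so a half turn about z gives the same grasp; the last joint's range is limited). The gripper opens to 85 mm and grips with 20 to 120 N. Pads are 22 mm wide; open, the fingers measure 114 mm over their backs; the gripper's body (76 mm by 85 mm) begins 54 mm behind the grasp point. The pads swing forward as they close: fully open they stand 13 mm farther back than shut.
Start: joints at [-1.184, 0.332, -0.065, 1.46, 0.022, 1.35, -0.088], TCP at [0.249, 0.573, 0.231] pointing down, gripper open.
Joint ranges: [-2.6, 2.6], [-0.5, 2.12], [-1.47, 1.34], [0.16, 2.42], [-1.27, 4.41], [0.06, 2.06], [-2.6, 2.6]. Speed limits (rad/s): [2.22, 2.22, 2.79, 2.79, 3.14, 3.14, 3.14].

### API

Orientations are given as a unit quaternion [x, y, z, w].
In Python, from workcell import manip, viewer gives the robot as it stands.
- The arm moves only by the tool move_arm, never from a script. Its argument "deltas" is a list of rows, each a list of 7 numbers: the shift along the tool's x, y, z in m, then the turn, a rotation vector about the tool's x, y, z in degrees, then the opening, from -1 (shut) to 1 (fully open). In form: [[dx, dy, dz, wx, wy, wz, gripper], ...]. A call has 1 to 10 rows; each row shifts and turns the commanded pose from where the row before left it, along the tool's axes as they then stand; what a row does not reach is not made up. A row lasts 1/8 s, in which the tool goes at most 62.5 mm and 10.7 degrees, less where a joint would pass 70% of its speed; a pose out of reach is approached as far as the arm can. A call with a gripper value outside its range is refused whole. The fingers move at their own pace and stop on an object; "force" is the grip in N (left out, the last holds). Time passes only in rows, so rows that do not move let the fingers close. It gives the time, the measured TCP pose, the force and the opening at its end, in the units of the state.
- manip.get_obs(): the state, without advancing time (a new reading comes with each control period).
- viewer.camera(name): name is "scene" or "top" or "wrist"; returns (picture, depth): 400x640x3 uint8, red, green, blue; 400x640 float32, m along the optical axis (not along the pixel's ray), 0 where there is no reading.
- viewer.calibration(name): a dict with "fx", "fy", "cx", "cy" (pixels), "R" (3x3) and "t" (3): a world point X has camera coordinates R X + t; the wrist camera has in their place "T_tool_cam" (4x4, takes a point from camera to tool coordinates, whose origin is the TCP and whose axes are the flange's). Camera axes: x right, y down, z forward; pixel columns grow to the right and rows downward; lengths in m; the calibration is good to about 2 mm. A picture is of the moment at which its call begins: read the wrist's pose just before it. calibration takes no time and is no camera call.
- manip.hand_in(): hands the job in, once; it reports no verdict.
The state is a dict: "clock": time; "joint_pos": joint angles; "joint_velocities": joint speeds; "tau": joint torques, N m; "position": TCP position; "ee_rot": TCP orientation; "ft_force": force on the tool from outside, world axes, zero at the start; "torque": the same for the moment, N m; "grip_width": opening from 0.0 (shut) to 1.0 (fully open).
Only numpy, scipy, OpenCV 4.12 (cv2) and the standard library are available. Lean on these libraries where they do the work, as an engineer would, in place of code of your own. Each camera call takes 0.05 s, during which the arm holds its last target.

## Working session

There is one attempt and no reset: what is moved stays moved. The work goes in short steps, Python scripts to look and compute and a tool call to move; the robot and the scene stay as the last step left them, time stands still between calls to the robot, and variables do not carry over. Pictures are saved under pics/ and viewed, and the job is handed in when it is done.

Besides the shell and the picture viewer there is one more tool, called after ">>>" as a command line: name --pt "numbers of a row" for each row, then --argument value for the rest. move_arm: Moves the arm, as the interface text tells. Its arguments: {"type":"object","properties":{"deltas":{"type":"array"},"force":{"type":"number"}},"required":["deltas"]}

```bash
mkdir -p pics; python3 - <<'E'
from workcell import manip, viewer
import cv2,numpy as np
o=manip.get_obs();print({k:np.round(v,3).tolist() if not isinstance(v,dict) else v for k,v in o.items()})
for n in ["scene","top"]:
    p,d=viewer.camera(n);cv2.imwrite(f"pics/{n}0.png",p[:,:,::-1]);np.save(f"pics/{n}0.npy",d)
    c=viewer.calibration(n);print(n,c)
E
```

```text
{'clock': 0.0, 'joint_pos': [-1.184, 0.333, -0.065, 1.461, 0.022, 1.35, -0.088], 'joint_velocities': [0.0, 0.001, 0.001, -0.0, 0.002, -0.001, 0.001], 'tau': [0.0, -62.544, 0.049, -39.162, 0.016, 0.009, -0.0], 'position': [0.249, 0.573, 0.23], 'ee_rot': [0.203, 0.979, -0.001, -0.0], 'ft_force': [0.654, -0.659, -0.084], 'torque': [0.036, -0.032, 0.033], 'grip_width': 0.999}
scene {'fx': 440.7841448501596, 'fy': 440.7841448501596, 'cx': 317.24067896431416, 'cy': 202.40225604597035, 'R': array([[ 0.71845569, -0.69535736,  0.01730785],
       [-0.51517531, -0.5486774 , -0.65844325],
       [ 0.46734979,  0.46414573, -0.75243134]]), 't': array([-0.41217953,  0.30293786,  0.67495081])}
top {'fx': 477.46111804066226, 'fy': 477.46111804066226, 'cx': 327.0813203396767, 'cy': 194.69706626629932, 'R': array([[ 0.01791821, -0.99972695,  0.01499901],
       [-0.99504856, -0.01929714, -0.09749863],
       [ 0.09776145, -0.01317775, -0.99512263]]), 't': array([-0.03138553,  0.56184522,  0.96981309])}
```

View pics/scene0.png

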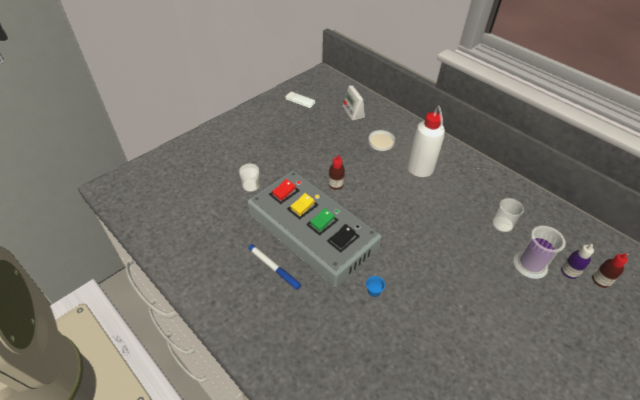

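View pics/top0.png

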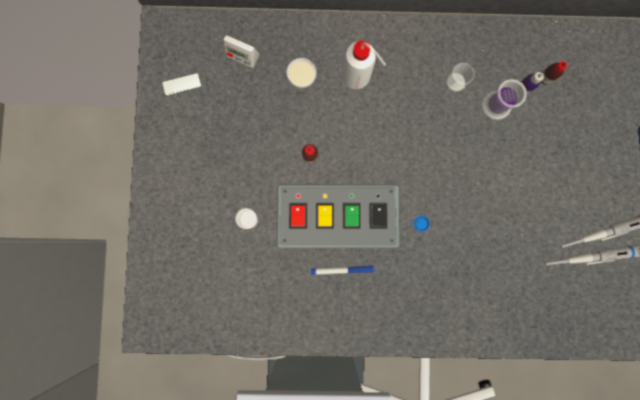

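```bash
python3 - <<'E'
import cv2
a=cv2.imread('pics/top0.png')[135:285,220:440]
cv2.imwrite('pics/top0c.png',cv2.resize(a,(0,0),fx=3.6,fy=3.6,interpolation=cv2.INTER_CUBIC))
E
```

```text
(no output)
```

View pics/top0c.png

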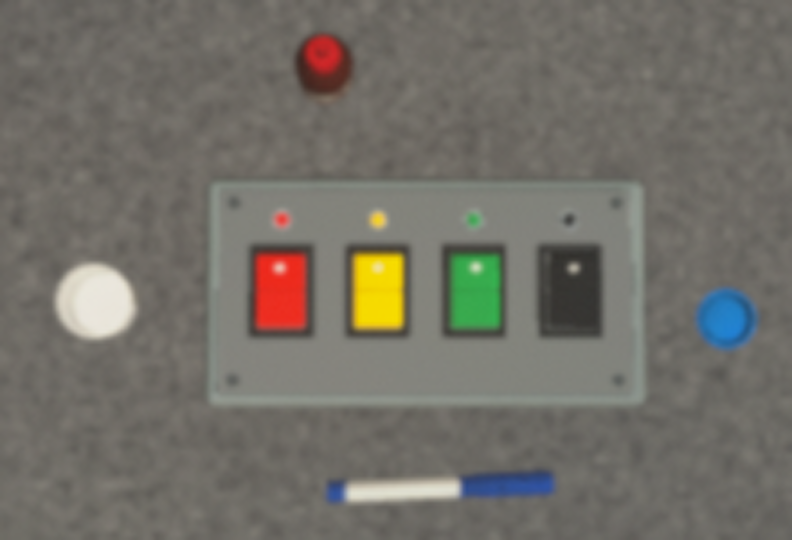

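The crop shows the order red, yellow, green, black from left to right, with the dots at crop pixels (279,267), (377,268), (475,267) and (573,268). The bottle is behind red/yellow, the jar is to the left, the cap to the right and the pen in front.

```bash
cat > h.py <<'E'
import numpy as np
from workcell import viewer
def atz(c,u,v,z):
    r=c['R'].T@np.array([(u-c['cx'])/c['fx'],(v-c['cy'])/c['fy'],1.]); o=-c['R'].T@c['t']
    return o+r*(z-o[2])/r[2]
E
python3 - <<'E'
from h import *
c=viewer.calibration('top');d=np.load('pics/top0.npy');o=-c['R'].T@c['t']
for n,x,y,z in [('red',279,267,.075),('yel',377,268,.075),('grn',475,267,.075),('blk',573,268,.075),('Lred',282,219,.058),('Lyel',378,219,.058),('Lgrn',473,219,.058),('Lblk',569,219,.058),('s1',234,202,.055),('s2',616,202,.055),('s3',232,380,.055),('s4',618,380,.055),('bottle',323,52,.089),('jar',105,302,.048),('cap',726,318,.026)]:
    u=(x+.5)/3.6+219.5;v=(y+.5)/3.6+134.5
    dd=d[int(round(v)),int(round(u))]
    p=atz(c,u,v,z); q=c['R'].T@(np.array([(u-c['cx'])/c['fx'],(v-c['cy'])/c['fy'],1.])*dd-c['t'])
    print(n,np.round(p,4),'depth',np.round(q,4))
E
```

```text
red [0.5284 0.0386 0.075 ] depth [0.5285 0.0386 0.0748]
yel [ 0.5289 -0.0154  0.075 ] depth [ 0.5291 -0.0154  0.0717]
grn [ 0.5305 -0.0694  0.075 ] depth [ 0.5305 -0.0694  0.0748]
blk [ 0.531  -0.1236  0.075 ] depth [ 0.531  -0.1236  0.075 ]
Lred [0.5566 0.0384 0.058 ] depth [0.5566 0.0384 0.0582]
Lyel [ 0.5577 -0.0156  0.058 ] depth [ 0.5577 -0.0156  0.0578]
Lgrn [ 0.5587 -0.0691  0.058 ] depth [ 0.5587 -0.0691  0.0577]
Lblk [ 0.5598 -0.1232  0.058 ] depth [ 0.5598 -0.1232  0.0574]
s1 [0.566  0.0658 0.055 ] depth [0.566  0.0657 0.0556]
s2 [ 0.5702 -0.1501  0.055 ] depth [ 0.5703 -0.1502  0.0544]
s3 [0.4661 0.0642 0.055 ] depth [0.4661 0.0642 0.0553]
s4 [ 0.47   -0.1517  0.055 ] depth [ 0.47   -0.1517  0.0549]
bottle [0.6463 0.0166 0.089 ] depth [0.6465 0.0166 0.0876]
jar [0.5086 0.1375 0.048 ] depth [0.5087 0.1376 0.0471]
cap [ 0.507  -0.2186  0.026 ] depth [ 0.5073 -0.2198  0.0204]
```

>>> move_arm --pt "0 0 0 0 0 -8.2 -1" --pt "0 0 0 0 0 -8.2 -1" --pt "0 0 0 0 0 -8.2 -1" --pt "-0.0196 -0.0463 0 0 0 0 -1" --pt "-0.0196 -0.0463 0 0 0 0 -1" --pt "-0.0196 -0.0463 0 0 0 0 -1" --pt "-0.0196 -0.0463 0 0 0 0 -1" --pt "-0.0196 -0.0463 0 0 0 0 -1" --pt "-0.0196 -0.0463 0 0 0 0 -1" --pt "-0.0196 -0.0463 0 0 0 0 -1" --force 40

```text
clock: 1.35
position: [0.3928, 0.2502, 0.2312]
ee_rot: [-0.01, 1.0, 0.0, -0.0]
ft_force: [0.6, 0.4, -0.4]
grip_width: -0.001
```

>>> move_arm --pt "-0.0196 -0.0463 0 0 0 0 -1" --pt "-0.0196 -0.0463 0 0 0 0 -1" --pt "-0.0196 -0.0463 0 0 0 0 -1" --pt "-0.0196 -0.0463 0 0 0 0 -1" --pt "-0.0196 -0.0463 0 0 0 0 -1" --pt "-0.0196 -0.0463 0 0 0 0 -1" --pt "-0.0196 -0.0463 0 0 0 0 -1" --pt "0 0 0.02 0 0 0 -1" --pt "0 0 0.02 0 0 0 -1" --pt "0 0 0 0 0 0 -1"

```text
clock: 2.6
position: [0.535, -0.0694, 0.1898]
ee_rot: [-0.01, 1.0, -0.0, -0.002]
ft_force: [-0.3, 0.7, 0.9]
grip_width: -0.001
```

```bash
cat > look.py <<'E'
import sys,cv2
from h import *
from workcell import manip
from scipy.spatial.transform import Rotation as R
o=manip.get_obs()
print(o['clock'],np.round(o['position'],4),np.round(R.from_quat(o['ee_rot']).as_matrix(),3).tolist(),np.round(o['joint_pos'],2),np.round(o['ft_force'],1),o['grip_width'])
t=sys.argv[1]
for n in sys.argv[2:]:
    p,d=viewer.camera(n);cv2.imwrite(f'pics/{n}{t}.png',p[:,:,::-1]);np.save(f'pics/{n}{t}.npy',d)
E
python3 look.py 1 wrist top; python3 -c "
from workcell import viewer;print(viewer.calibration('wrist'))"
```

```text
2.6 [ 0.535  -0.0694  0.1898] [[-1.0, -0.019, -0.003], [-0.019, 1.0, -0.0], [0.003, -0.0, -1.0]] [-0.38  0.18  0.48  1.77 -0.09  1.22  1.71] [-0.3  0.7  0.9] -0.0006096786126331566
{'fx': 287.46420233704373, 'fy': 287.46420233704373, 'cx': 316.3083131424072, 'cy': 198.7874104530093, 'T_tool_cam': array([[-2.52884255e-04, -9.55092593e-01, -2.96307400e-01,
         7.55230906e-02],
       [ 9.99999516e-01,  4.01390516e-05, -9.82832840e-04,
         6.75536536e-04],
       [ 9.50589863e-04, -2.96307505e-01,  9.55092121e-01,
        -1.42628221e-01],
       [ 0.00000000e+00,  0.00000000e+00,  0.00000000e+00,
         1.00000000e+00]])}
```

View pics/wrist1.png

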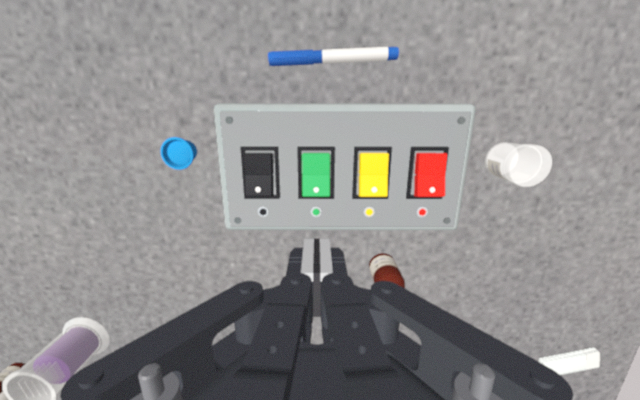

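```bash
python3 - <<'E'
import numpy as np
from workcell import viewer
c=viewer.calibration('wrist');d=np.load('pics/wrist1.npy');T=c['T_tool_cam']
v,u=np.mgrid[:400,:640]
P=np.stack([(u-c['cx'])/c['fx']*d,(v-c['cy'])/c['fy']*d,d],-1)@T[:3,:3].T+T[:3,3]
m=(d>0)&(P[...,2]<0.01)&(abs(P[...,0])<.03)&(abs(P[...,1])<.04)
Q=P[m]
for z in np.arange(-.03,.006,.004):
    q=Q[(Q[:,2]>z)&(Q[:,2]<z+.004)]
    if len(q):print(round(z,3),len(q),q.min(0).round(4),q.max(0).round(4))
E
```

```text
-0.03 263 [ 0.0057 -0.0129 -0.03  ] [ 0.0116  0.0141 -0.026 ]
-0.026 241 [ 0.0062 -0.0127 -0.026 ] [ 0.0116  0.0142 -0.022 ]
-0.022 226 [ 0.0058 -0.0129 -0.022 ] [ 0.0117  0.0142 -0.018 ]
-0.018 217 [ 0.0062 -0.013  -0.018 ] [ 0.0116  0.0142 -0.014 ]
-0.014 192 [ 0.0061 -0.0129 -0.014 ] [ 0.0115  0.0141 -0.01  ]
-0.01 152 [ 0.0063 -0.0119 -0.01  ] [ 0.0115  0.0128 -0.006 ]
-0.006 54 [ 0.0065 -0.0075 -0.006 ] [ 0.0115  0.0103 -0.0032]
```

```bash
python3 - <<'E'
import numpy as np
from workcell import viewer,manip
from scipy.spatial.transform import Rotation as R
c=viewer.calibration('wrist');d=np.load('pics/wrist1.npy');T=c['T_tool_cam']
o=manip.get_obs();Rw=R.from_quat(o['ee_rot']).as_matrix();t=np.array(o['position'])
for n,u,v in [('g',316,190),('y',374,188.5),('r',432,190),('k',258,189.5)]:
    r=Rw@T[:3,:3]@np.array([(u-c['cx'])/c['fx'],(v-c['cy'])/c['fy'],1]);p=Rw@T[:3,3]+t
    print(n,(p+r*(.075-p[2])/r[2]).round(4))
E
```

```text
g [ 0.5324 -0.0693  0.075 ]
y [ 0.5299 -0.0152  0.075 ]
r [0.5303 0.0392 0.075 ]
k [ 0.533  -0.1236  0.075 ]
```

Both cameras agree on the dots within 2 mm. I'll press about 6 mm behind each dot, because the finger tip is 22 mm long in x and its front edge must stay well behind the axis.

>>> move_arm --pt "-0.001 0 0.03 0 0 0 -1" --pt "0 0 0.03 0 0 0 -1" --pt "0 0 0.03 0 0 0 -1" --pt "0 0 0.01 0 0 0 -1" --pt "0 0 0 0 0 0 -1" --pt "0 0 0 0 0 0 -1"

```text
clock: 3.45
position: [0.5379, -0.0695, 0.0927]
ee_rot: [-0.01, 1.0, 0.0, 0.001]
ft_force: [0.5, -0.9, -0.2]
grip_width: 0.004
```

```bash
python3 look.py 2 scene
```

```text
3.45 [ 0.5379 -0.0695  0.0927] [[-1.0, -0.02, 0.002], [-0.02, 1.0, 0.0], [-0.002, 0.0, -1.0]] [-0.36  0.29  0.46  1.86 -0.15  1.02  1.76] [ 0.5 -0.9 -0.2] 0.003929952342820736
```

>>> move_arm --pt "0 0 0.005 0 0 0 -1" --pt "0 0 0.005 0 0 0 -1" --pt "0 0 0.004 0 0 0 -1" --pt "0 0 0.003 0 0 0 -1" --pt "0 0 0.003 0 0 0 -1" --pt "0 0 0.002 0 0 0 -1" --pt "0 0 0 0 0 0 -1" --pt "0 0 0 0 0 0 -1"

```text
clock: 4.5
position: [0.5378, -0.0694, 0.0697]
ee_rot: [-0.01, 1.0, 0.0, 0.001]
ft_force: [3.9, 0.2, 4.4]
grip_width: -0.002
```

>>> move_arm --pt "0 0 0.001 0 0 0 -1" --pt "0 0 0 0 0 0 -1"

```text
clock: 4.75
position: [0.538, -0.0694, 0.0689]
ee_rot: [-0.01, 1.0, 0.0, 0.001]
ft_force: [5.8, 0.5, 6.1]
grip_width: 0.001
```

>>> move_arm --pt "0 0 0.001 0 0 0 -1" --pt "0 0 0 0 0 0 -1"

```text
clock: 5.0
position: [0.5382, -0.0694, 0.0685]
ee_rot: [-0.01, 1.0, 0.0, 0.001]
ft_force: [3.7, -0.1, 11.7]
grip_width: -0.001
```

>>> move_arm --pt "0 0 0.001 0 0 0 -1" --pt "0 0 0 0 0 0 -1"

```text
clock: 5.25
position: [0.5383, -0.0694, 0.0683]
ee_rot: [-0.01, 1.0, 0.0, 0.001]
ft_force: [-0.5, 0.2, 21.5]
grip_width: 0.001
```

>>> move_arm --pt "0 0 -0.01 0 0 0 -1" --pt "0 0 -0.03 0 0 0 -1" --pt "0 0 -0.03 0 0 0 -1" --pt "0 0 0 0 0 0 -1" --pt "0 0 0 0 0 0 -1"

```text
clock: 5.88
position: [0.536, -0.0693, 0.1353]
ee_rot: [-0.01, 1.0, 0.0, -0.001]
ft_force: [0.6, -0.4, 0.1]
grip_width: 0.003
```

```bash
python3 look.py 3 scene wrist; python3 - <<'E'
import cv2,numpy as np
a=cv2.imread('pics/scene3.png')[160:290,230:400];b=cv2.imread('pics/wrist3.png')
cv2.imwrite('pics/s3.png',cv2.resize(a,(0,0),fx=4,fy=4,interpolation=cv2.INTER_CUBIC))
E
```

```text
5.875 [ 0.536  -0.0693  0.1353] [[-1.0, -0.02, -0.002], [-0.02, 1.0, 0.0], [0.002, 0.0, -1.0]] [-0.37  0.23  0.48  1.83 -0.12  1.11  1.74] [ 0.6 -0.4  0.1] 0.0025424985518832165
```

View pics/s3.png

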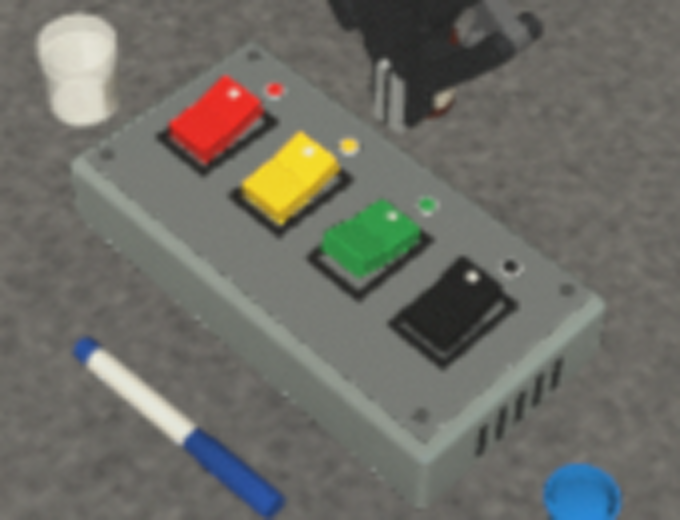

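View pics/wrist3.png

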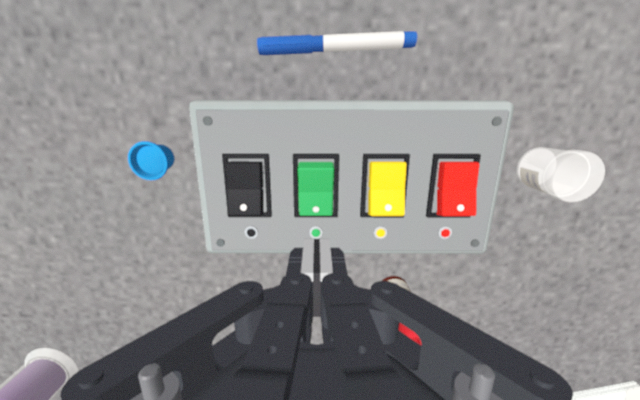

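Green is down in both views: its face lies flat to the rear at wrist pixel (316,190), while the others still show raised rear halves. Yellow is next.

>>> move_arm --pt "0 0.027 0 0 0 0 -1" --pt "0 0.027 0 0 0 0 -1" --pt "0 0 0.02 0 0 0 -1" --pt "0 0 0.025 0 0 0 -1" --pt "0 0 0 0 0 0 -1" --pt "0 0 0 0 0 0 -1"

```text
clock: 6.72
position: [0.536, -0.0156, 0.0917]
ee_rot: [-0.01, 1.0, -0.0, -0.0]
ft_force: [0.6, 0.3, -0.5]
grip_width: 0.002
```

>>> move_arm --pt "0 0 0.005 0 0 0 -1" --pt "0 0 0.005 0 0 0 -1" --pt "0 0 0.004 0 0 0 -1" --pt "0 0 0.003 0 0 0 -1" --pt "0 0 0.003 0 0 0 -1" --pt "0 0 0.002 0 0 0 -1" --pt "0 0 0.001 0 0 0 -1" --pt "0 0 0 0 0 0 -1"

```text
clock: 7.72
position: [0.5375, -0.0154, 0.0691]
ee_rot: [-0.01, 1.0, 0.0, 0.002]
ft_force: [4.4, 1.0, 5.5]
grip_width: 0.004
```

>>> move_arm --pt "0 0 0.001 0 0 0 -1" --pt "0 0 0 0 0 0 -1"

```text
clock: 7.98
position: [0.5377, -0.0153, 0.0686]
ee_rot: [-0.01, 1.0, 0.0, 0.002]
ft_force: [4.1, -0.1, 9.5]
grip_width: -0.004
```

>>> move_arm --pt "0 0 0.001 0 0 0 -1" --pt "0 0 0.0005 0 0 0 -1" --pt "0 0 0 0 0 0 -1"

```text
clock: 8.35
position: [0.5378, -0.0153, 0.0682]
ee_rot: [-0.01, 1.0, 0.0, 0.002]
ft_force: [-2.2, 0.4, 23.4]
grip_width: -0.0
```

>>> move_arm --pt "0 0 -0.01 0 0 0 -1" --pt "0 0 -0.03 0 0 0 -1" --pt "0 0 -0.03 0 0 0 -1" --pt "0 0 0 0 0 0 -1" --pt "0 0 0 0 0 0 -1"

```text
clock: 8.98
position: [0.5352, -0.0153, 0.1349]
ee_rot: [-0.01, 1.0, 0.0, -0.001]
ft_force: [0.5, -0.3, -0.1]
grip_width: 0.001
```

```bash
python3 look.py 4 scene; python3 - <<'E'
import cv2,numpy as np
a=cv2.imread('pics/scene4.png')[130:290,230:400]
cv2.imwrite('pics/s4.png',cv2.resize(a,(0,0),fx=3.7,fy=3.7,interpolation=cv2.INTER_CUBIC))
E
```

```text
8.975 [ 0.5352 -0.0153  0.1349] [[-1.0, -0.02, -0.002], [-0.02, 1.0, 0.0], [0.002, 0.0, -1.0]] [-0.45  0.22  0.44  1.84 -0.11  1.11  1.62] [ 0.5 -0.3 -0.1] 0.0010680808196962366
```

View pics/s4.png

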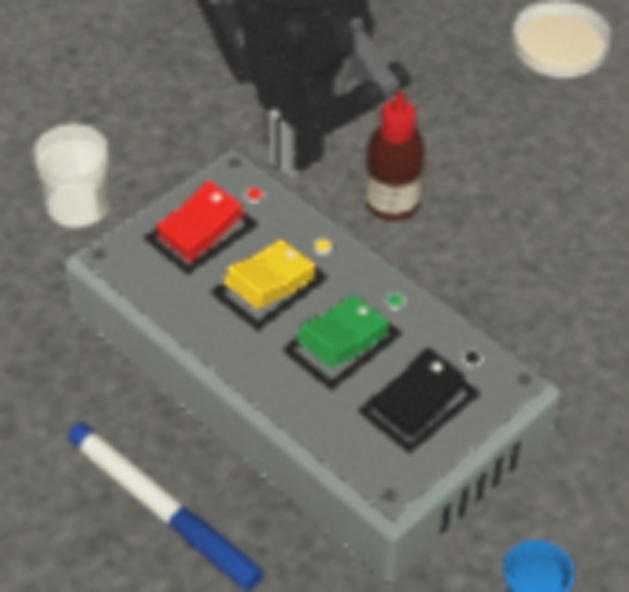

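Green and yellow are both down, at crop (345,330) and (270,272). Red and black are still raised, and the bystanders are undisturbed. Red is next.

>>> move_arm --pt "0 0.027 0 0 0 0 -1" --pt "0 0.027 0 0 0 0 -1" --pt "0 0 0.02 0 0 0 -1" --pt "0 0 0.025 0 0 0 -1" --pt "0 0 0 0 0 0 -1" --pt "0 0 0 0 0 0 -1"

```text
clock: 9.78
position: [0.535, 0.0384, 0.0911]
ee_rot: [-0.01, 1.0, -0.0, -0.0]
ft_force: [0.7, -0.2, -0.4]
grip_width: 0.001
```

>>> move_arm --pt "0 0 0.005 0 0 0 -1" --pt "0 0 0.005 0 0 0 -1" --pt "0 0 0.004 0 0 0 -1" --pt "0 0 0.003 0 0 0 -1" --pt "0 0 0.003 0 0 0 -1" --pt "0 0 0.002 0 0 0 -1" --pt "0 0 0.001 0 0 0 -1" --pt "0 0 0 0 0 0 -1"

```text
clock: 10.78
position: [0.5367, 0.0387, 0.0688]
ee_rot: [-0.01, 1.0, 0.0, 0.002]
ft_force: [5.8, -0.5, 5.1]
grip_width: -0.003
```

>>> move_arm --pt "0 0 0.001 0 0 0 -1" --pt "0 0 0 0 0 0 -1"

```text
clock: 11.02
position: [0.5368, 0.0387, 0.0684]
ee_rot: [-0.01, 1.0, 0.0, 0.002]
ft_force: [2.9, 0.7, 13.2]
grip_width: -0.001
```

>>> move_arm --pt "0 0 0.001 0 0 0 -1" --pt "0 0 0 0 0 0 -1" --pt "0 0 0 0 0 0 -1"

```text
clock: 11.4
position: [0.5369, 0.0387, 0.0682]
ee_rot: [-0.01, 1.0, 0.001, 0.002]
ft_force: [-1.1, -0.8, 21.7]
grip_width: -0.003
```

>>> move_arm --pt "0 0 -0.01 0 0 0 -1" --pt "0 0 -0.03 0 0 0 -1" --pt "0 0 -0.04 0 0 0 -1" --pt "0 0 -0.04 0 0 0 -1" --pt "0 0 0 0 0 0 -1" --pt "0 0 0 0 0 0 -1"

```text
clock: 12.15
position: [0.5342, 0.0386, 0.1849]
ee_rot: [-0.01, 1.0, -0.0, -0.001]
ft_force: [-0.7, -0.3, -0.3]
grip_width: -0.001
```

```bash
python3 look.py 5 scene wrist; python3 - <<'E'
import cv2,numpy as np
a=cv2.imread('pics/scene5.png')[130:300,230:400]
cv2.imwrite('pics/s5.png',cv2.resize(a,(0,0),fx=3.5,fy=3.5,interpolation=cv2.INTER_CUBIC))
from workcell import viewer,manip
from scipy.spatial.transform import Rotation as R
# tilt of each rocker from wrist depth
c=viewer.calibration('wrist');d=np.load('pics/wrist5.npy');T=c['T_tool_cam'];o=manip.get_obs();Rw=R.from_quat(o['ee_rot']).as_matrix()
v,u=np.mgrid[:400,:640]
P=np.stack([(u-c['cx'])/c['fx']*d,(v-c['cy'])/c['fy']*d,d],-1)@T[:3,:3].T+T[:3,3];P=P@Rw.T+np.array(o['position'])
for n,x,y in [('red',.529,.0388),('yel',.5297,-.0153),('grn',.531,-.0694),('blk',.532,-.1236)]:
    m=(abs(P[...,1]-y)<.008)&(abs(P[...,2]-.07)<.012)&(d>0)
    z=[np.median(P[m&(abs(P[...,0]-x-k)<.003)][:,2]).round(4) for k in (-27e-3,-.015,0)];print(n,'front, mid, dot z',z)
E
```

```text
12.15 [0.5342 0.0386 0.1849] [[-1.0, -0.02, -0.002], [-0.02, 1.0, -0.0], [0.002, -0.0, -1.0]] [-0.53  0.17  0.42  1.78 -0.07  1.21  1.5 ] [-0.7 -0.3 -0.3] -0.0007846293753585652
red front, mid, dot z [np.float64(0.0744), np.float64(0.0708), np.float64(0.0685)]
yel front, mid, dot z [np.float64(0.0745), np.float64(0.0708), np.float64(0.0687)]
grn front, mid, dot z [np.float64(0.0746), np.float64(0.0707), np.float64(0.0686)]
blk front, mid, dot z [np.float64(0.0688), np.float64(0.0701), np.float64(0.0745)]
```

View pics/s5.png

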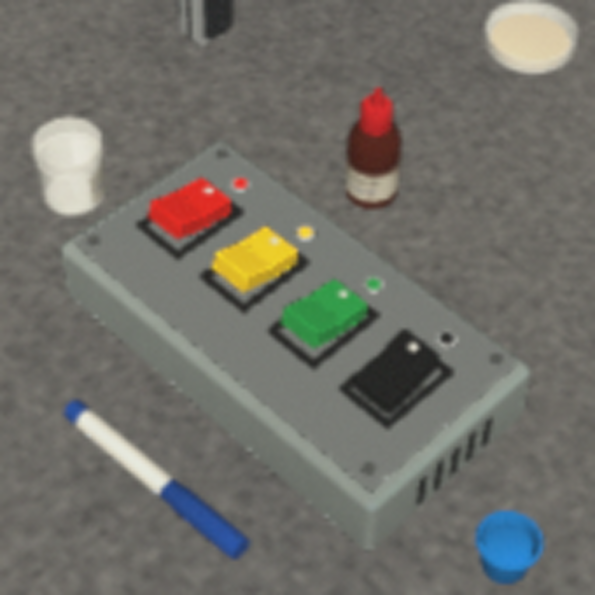

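Red, yellow and green are all tilted to on. Their dots measure about 69 mm and their front halves 74 mm, which mirrors black, still off. The bystanders are where they stood and the arm is clear.

```bash
python3 -c "
from workcell import manip;print(manip.hand_in())"
```

```text
the job is handed in; nothing more can be done
None
```

I pressed the green, then yellow, then red rocker with the closed fingers, each until it hit its stop at about 22 N. I then lifted the tool clear and handed in at about 12 s of the 48 s allowed.

- **Rockers:** The last depth check put the dots of all three at about 68.6 mm and their front halves at 74.5 mm, so they are on. The dot height is about 1.4 mm below the nominal 70 mm, within the calibration's roughly 2 mm. Black measures the other way round (dot at 74.5 mm), so it is still off.
- **Bystanders:** In the final scene picture the jar, bottle, pen and cap appear where they stood. I judged this by eye and did not measure it.
- **Contact:** The tool was at z = 0.185 m with no meaningful contact force.

No check failed. The only disagreement was up to 2 mm between the top and wrist cameras on the dot positions.

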